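Unlock a board test fixture and hold its sprung lid at the pointer

TASK

Pull the lock pin out of the front of the test fixture and stand it upright, handle up, in the holder cup while the lid is still shut. Then lift the sprung lid by its bar handle until its side edge lines up with the steel pointer arm beside it, and finish still holding the lid there with the gripper, because it springs shut if let go. Do not shift the pointer, and leave the solder spool, screwdriver and spare circuit board alone.

Things in the scene. Friction and masses are not known exactly. Their poses are not given: they have to be found in the camera images.
- fixture: Test fixture, fixed: grey tray 220 (x) x 200 (y) x 49 mm with a sprung lid, top 60 mm above the bench when shut. Origin: centre of the underside. x points from front (pin side, nearer the robot) to the hinge at the back, z up. A ledge 60 mm wide, 44 high at the front has a blind hole 13 mm wide, 30 deep at x -130, y 0; the pin stands in it through a 14 mm hole in the lid's tongue (top 60 mm high).
- fixture_hinge (a point): Point on the hinge axis of lid and pointer, mid-width: 112 mm behind the fixture's origin along its x, 52 mm above the bench. Both turn about the fixture's y axis through it.
- lid (a joint): Lid angle in rad: 0 shut (flat), grows as the front rises, limit 1.5. A spring always drives it shut: holding it by the bar handle takes about 6 N just lifted, 8 to 9 N at 0.8 rad, along its arc. Open aluminium frame with two cross bars, 220 x 200 x 10 mm, about 0.35 kg (varies), tongue at the front.
- lid_grip (a point): Middle of the lid's bar handle: round steel bar 12 mm thick, 130 mm long between two posts, parallel to the hinge, its centre line 45 mm above the lid's top. Lid shut: 60 mm in front of the fixture's origin, 105 mm above the bench, 70 mm behind the pin's axis. Turns with the lid; its x axis runs along the lid's side edges towards the hinge.
- pointer (a joint): Angle of the pointer arm in rad, same axis, zero and sense as the lid: the lid is at the mark when the two values are equal. Set between 0.45 and 0.85; stays there by friction (about 1.2 N at the tip shifts it). Raised, its end stands 135 to 215 mm above the bench: pass over or in front of it.
- pointer_tip (a point): Near the free end of the pointer: a flat steel arm 205 mm long, 10 mm deep and 6 mm thick with a black end, 122 mm to the +y side of the fixture's middle (22 mm outside the lid's edge). Point 200 mm from the hinge axis; its x axis runs along the arm towards the hinge.
- pin: Lock pin standing upright, 125 mm long: steel shaft 10 mm thick for the lower 65 mm, black round handle 18 mm thick for the upper 60 mm. About 70 g (varies somewhat). Origin: centre of its foot; z along the pin to the handle. At the start the foot is 14 mm above the bench in the fixture's ledge, with about 46 mm of shaft in the holes.
- cup: Holder cup fixed to the bench: plain aluminium tube 36 mm outside, 30 mm inside, on a disc foot 68 mm across and 4 mm high. Origin: centre of the underside. Inner floor 9 mm, rim 66 mm above the bench. It stands left or right of the fixture.
- cup_rim (a point): Centre of the cup's mouth, at the rim, 66 mm above the bench.
- spool: Bystander: metal solder spool 60 mm across and 48 mm high, loose, standing on the other side of the fixture from the cup. Origin: centre of its underside.
- screwdriver: Bystander: screwdriver about 180 mm long lying on the bench. Origin: on its underside.
- spare_board: Bystander: spare circuit board 90 x 130 mm, up to 18 mm high, lying on the bench. Origin: centre of its underside.
There are look-alikes about, which are no part of the job. There is more than one size of the pin; the one meant has the size given above. What is shaped like the cup but green or pink is not meant.

How it is judged:
By the outcome, as a careful person would: the job done as asked, in the order asked, and still so for the second after the job is handed in, while the arm keeps its last pose, push and grip.
It also fails if it takes over 54 s, if anything falls off the work surface, if the arm or the gripper's body presses on something with over 40 N, if the wrist force passes 120 N, or if a joint passes its speed limit or range.

ROBOT

A 6-joint arm with a two-finger parallel gripper is mounted at the origin on the work surface. World frame = base frame: x ahead of the robot, y to its left, z up, the work surface at z = 0. Lengths are in m, angles in rad, forces in N, time in s.
With the tool pointing down it reaches from about 0.425 to 0.925 m from the base axis. Payload 12.5 kg.
Tool frame: the origin (TCP) lies at the very end of the fingers, on their centre line; the grasp point (between the pads) lies 19 mm behind it; z points along the fingers, y is the direction in which the jaws open and shut (so a half turn about z gives the same grasp; the last joint's range is limited). The gripper opens to 85 mm and grips with 20 to 120 N. Pads are 22 mm wide; open, the fingers measure 114 mm over their backs; the gripper's body (76 mm by 85 mm) begins 54 mm behind the grasp point. The pads swing forward as they close: fully open they stand 13 mm farther back than shut.
Start: joints at [-1.335, 0.491, 1.559, -0, 1.092, -0.106], TCP at [0.21, -0.589, 0.231] pointing down, gripper open.
Joint ranges: [-3.1, 3.1], [-0.84, 2.19], [0.05, 2.79], [-1.13, 4.28], [0.06, 2.93], [-2.69, 2.69]. Speed limits (rad/s): [2.22, 2.22, 2.79, 3.14, 3.14, 3.14].

INTERFACE

Orientations are given as a rotation vector (axis times angle).
In Python, from cell import env, imaging gives the robot as it stands. The module is installed in compiled form; this text tells all that it offers.
- The arm moves only by the tool send_rows, never from a script. Its argument "series" is a list of rows, each a list of 3 entries, a list of its own where there are three numbers: the turn, a rotation vector about the tool's x, y, z in degrees, then the shift along the tool's x, y, z in cm, then the finger opening in cm, from 0 to 8.54. A call has 1 to 8 rows; each row is the pose to reach, as a shift and turn from the pose commanded when the call began, along the tool's axes at that moment; what a row does not reach only later rows make up. A row lasts 1/8 s, in which the tool goes at most 62.5 mm and 10.7 degrees, less where a joint would pass 70% of its speed; a pose out of reach is approached as far as the arm can. A call with a gripper value outside its range is refused whole. The fingers move at their own pace and stop on an object; "force" is the grip in N (left out, the last holds). Time passes only in rows, so rows that repeat a pose let the fingers close. It gives the time, the measured TCP pose, the force and the opening at its end, in the units of the state.
- env.get_state(): the state, without advancing time (a new reading comes with each control period).
- imaging.get_image(name): name is "side" or "top"; returns the picture (400x640x3 uint8, red, green, blue); there is no depth.
- imaging.camera_info(name): a dict with "vfov" (degrees; the focal length in pixels is half the picture's height over the tangent of half this angle, whatever the lens; pixels are square), "cx", "cy" (the principal point, pixels), "R" (3x3) and "t" (3): a world point X has camera coordinates R X + t. Camera axes: x right, y down, z forward; pixel columns grow to the right and rows downward; lengths in m; the calibration is good to about 2 mm. A picture is of the moment at which its call begins. camera_info takes no time and is no camera call.
- env.sign_off(): hands the job in, once; it reports no verdict.
Trained networks look in the newest picture that a camera, given by its name, has taken for a name from the list of things; names that differ only in an ending like _2 or _b are one class to them, and where a whole thing is asked for, a point or a joint stands for the part that bears it (a point fixed in the world has none). Each returns a list of dicts, best first, with "score" (0 to 1); they miss things now and then, are a little off and sometimes report something else, mostly with a low value. They report only what shows in the picture. A call takes as long as a camera call. They do not tell look-alikes from the thing itself.
- imaging.look_for(camera, label): "uv" ([column, row] in pixels, amid what is visible of it).
- imaging.landmark_of(camera, label): "uv" ([column, row] in pixels: a listed point, or the origin of a listed thing).
The state is a dict: "t": time; "qpos": joint angles; "dq": joint speeds; "joint_torque": joint torques, N m; "eef_pos": TCP position; "ee_rot": TCP orientation; "contact_force": force on the tool from outside, world axes, zero at the start; "torque": the same for the moment, N m; "opening": finger opening in m.
Only numpy, scipy, OpenCV 4.12 (cv2) and the standard library are available. Lean on these libraries where they do the work, as an engineer would, in place of code of your own. Each camera call takes 0.05 s, during which the arm holds its last target.

## Working session

There is one attempt and no reset: what is moved stays moved. The work goes in short steps, Python scripts to look and compute and a tool call to move; the robot and the scene stay as the last step left them, time stands still between calls to the robot, and variables do not carry over. Pictures are saved under pics/ and viewed, and the job is handed in when it is done.

Besides the shell and the picture viewer there is one more tool, called after "Request:" as name(argument=value, ...) on one line, values as JSON. send_rows: Moves the arm, as the interface text tells. Its arguments: {"type":"object","properties":{"series":{"type":"array","items":{"type":"array"}},"force":{"type":"number"}},"required":["series"]}

```bash
mkdir -p pics; cat > h.py <<'E'
import numpy as np, cv2
from cell import env, imaging
np.set_printoptions(precision=4,suppress=True)
def save(n,f):
    im=imaging.get_image(n); cv2.imwrite(f,im[:,:,::-1]); return im
def cam(n):
    c=imaging.camera_info(n); f=200/np.tan(np.radians(c['vfov'])/2)
    return f,c['cx'],c['cy'],np.array(c['R']),np.array(c['t'])
def proj(n,X):
    f,cx,cy,R,t=cam(n); p=np.atleast_2d(X)@R.T+t
    return np.c_[f*p[:,0]/p[:,2]+cx,f*p[:,1]/p[:,2]+cy]
def ray(n,uv):
    f,cx,cy,R,t=cam(n); d=R.T@np.array([(uv[0]-cx)/f,(uv[1]-cy)/f,1]); return -R.T@t,d/np.linalg.norm(d)
def atz(n,uv,z):
    o,d=ray(n,uv); return o+d*(z-o[2])/d[2]
def tri(uv1,uv2):
    o1,d1=ray('side',uv1);o2,d2=ray('top',uv2)
    s=np.linalg.lstsq(np.c_[d1,-d2],o2-o1,rcond=None)[0]
    a,b=o1+s[0]*d1,o2+s[1]*d2
    return (a+b)/2,np.linalg.norm(a-b)
E
python3 - <<'E'
from h import *
s=env.get_state(); print(s)
for n in('side','top'):
    print(n,imaging.camera_info(n)); save(n,f'pics/{n}0.png')
    for l in ['fixture','fixture_hinge','lid_grip','pointer_tip','pin','cup','cup_rim','spool']:
        print(l,[(np.round(d['uv'],1).tolist(),round(d['score'],2)) for d in imaging.landmark_of(n,l)[:4]])
E
```

```text
{'t': 0.0, 'qpos': array([-1.3346,  0.4916,  1.5595,  0.    ,  1.0917, -0.1056]), 'dq': array([-0.0008, -0.0002, -0.0019, -0.0001,  0.0002, -0.0015]), 'joint_torque': array([ -0.0017, -61.8456, -26.1597,  -0.0001,   0.0041,  -0.    ]), 'eef_pos': array([ 0.2095, -0.5886,  0.2307]), 'ee_rot': array([-3.0947, -0.5341,  0.0001]), 'contact_force': array([ 0.0099, -0.4734, -0.508 ]), 'torque': array([ 0.0147, -0.0209, -0.0143]), 'opening': 0.08524447615623727}
side {'vfov': 49.45605117801654, 'cx': 318.1644893846865, 'cy': 202.41536019049826, 'R': array([[-0.6873, -0.7262,  0.0157],
       [-0.4642,  0.4224, -0.7785],
       [ 0.5587, -0.5424, -0.6274]]), 't': array([0.3993, 0.299 , 0.9431])}
fixture [([315.4, 207.5], 0.76)]
fixture_hinge [([292.1, 175.9], 0.63)]
lid_grip [([327.0, 193.3], 0.8)]
pointer_tip [([287.3, 182.7], 0.44)]
pin [([350.6, 252.7], 0.63)]
cup [([215.8, 339.9], 0.86), ([248.2, 298.2], 0.77), ([329.2, 193.0], 0.44)]
cup_rim [([271.0, 242.2], 0.81), ([243.1, 280.0], 0.8), ([211.1, 322.0], 0.68)]
spool [([412.7, 183.3], 0.91)]
top {'vfov': 56.27128006033894, 'cx': 316.8311560390004, 'cy': 198.18337997499907, 'R': array([[ 0.0233, -0.9996, -0.017 ],
       [-0.9942, -0.0213, -0.1058],
       [ 0.1054,  0.0193, -0.9942]]), 't': array([0.0257, 0.573 , 1.2216])}
fixture [([328.6, 195.7], 0.69), ([424.6, 226.6], 0.19)]
fixture_hinge [([333.8, 159.2], 0.9)]
lid_grip [([323.1, 207.7], 0.9)]
pointer_tip [([283.9, 195.4], 0.67)]
pin [([309.9, 249.3], 0.55), ([324.8, 211.4], 0.54), ([319.9, 229.2], 0.4)]
cup [([193.4, 239.9], 0.77), ([225.7, 233.3], 0.7), ([263.1, 214.5], 0.62)]
cup_rim [([189.2, 239.2], 0.72), ([257.5, 217.7], 0.65), ([223.8, 229.1], 0.54)]
spool [([424.6, 225.5], 0.84)]
```

View pics/side0.png

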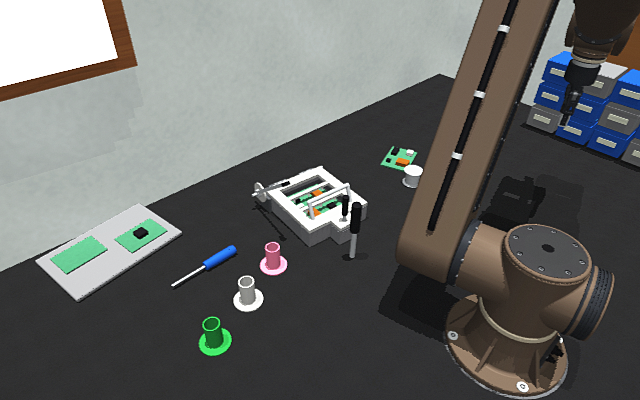

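View pics/top0.png

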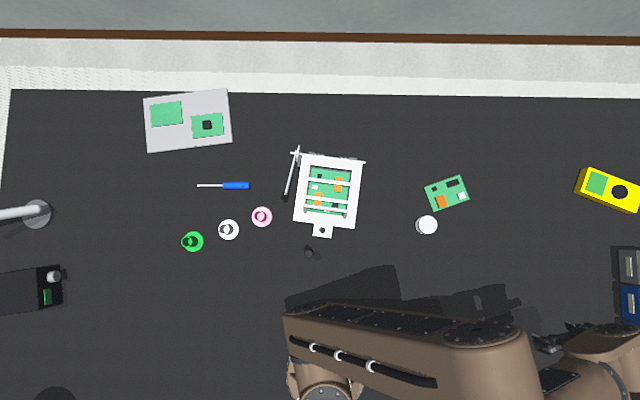

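```bash
python3 - <<'E'
import cv2,numpy as np
s=cv2.imread('pics/side0.png')[140:370,170:440]; t=cv2.imread('pics/top0.png')[140:290,160:460]
cv2.imwrite('pics/sc.png',cv2.resize(s,None,fx=2.6,fy=2.6,interpolation=3)); cv2.imwrite('pics/tc.png',cv2.resize(t,None,fx=2.66,fy=2.66,interpolation=3))
E
```

```text
(no output)
```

View pics/sc.png

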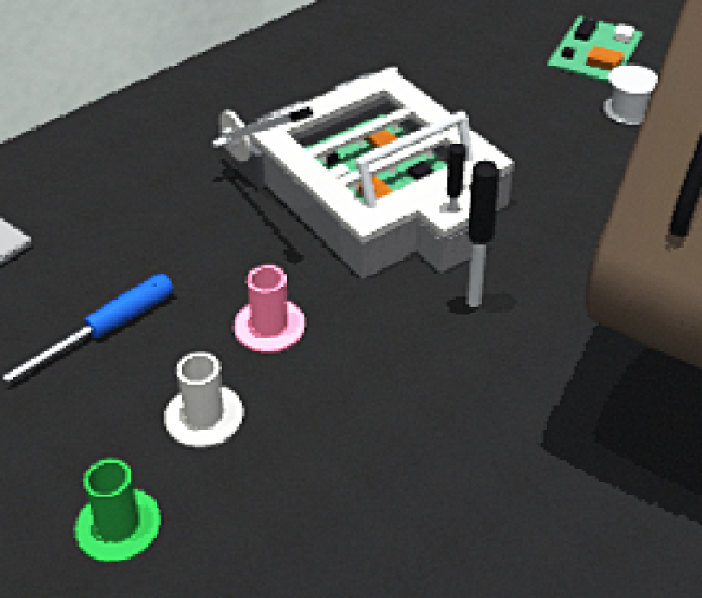

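View pics/tc.png

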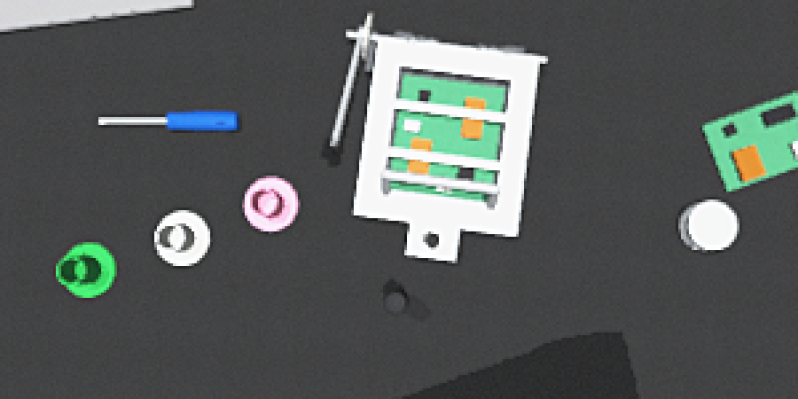

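The side picture shows two pins: a short one standing in the tongue hole (about 345,208) and a larger look-alike on the bench in front of the fixture (about 352,230). The three cups are green (213,335), silver (246,295) and pink (272,258). The pin in the tongue and the plain aluminium cup are the ones meant. Next I'll fit the poses.

```bash
python3 - <<'E'
from h import *
from scipy.optimize import least_squares
S=lambda x,y:(x/2.6+170-.3,y/2.6+140-.3)
T=lambda x,y:(x/2.66+160-.3,y/2.66+140-.3)
obs=[('top',T(355,214),(-.11,.1,.06)),('top',T(519,237),(-.11,-.1,.06)),('top',T(432,240),(-.13,0,.137)),
('top',(333.8,159.2),(.112,0,.052)),('top',(323.1,207.7),(-.06,0,.105)),
('side',(292.1,175.9),(.112,0,.052)),('side',(327,193.3),(-.06,0,.105)),('side',S(455,150),(-.13,0,.137)),
('side',S(363,237),(-.11,.1,.06)),('side',S(514,162),(-.11,-.1,.06)),('side',S(437,272),(-.16,.03,0.0)) ]
def P(p,X):
    c,s=np.cos(p[2]),np.sin(p[2]); return np.array([p[0]+c*X[0]-s*X[1],p[1]+s*X[0]+c*X[1],X[2]])
f=lambda p:np.concatenate([proj(n,P(p,X))[0]-uv for n,uv,X in obs])
r=least_squares(f,[.6,0,0],loss='soft_l1');p=r.x
print(p,np.degrees(p[2]));print(f(p).reshape(-1,2))
for X in [(-.13,0,.06),(-.06,0,.105),(.112,0,.052)]: print(P(p,X))
np.save('fix.npy',p)
print('cup',tri((243.1,280),(223.8,229.1)),tri((248.2,298.2),(225.7,233.3)),'rim z66',atz('side',(243.1,280),.066),atz('top',(223.8,229.1),.066),
 'foot ',atz('side',S(203,416),.002),atz('top',T(182,238),.004), 'rimTop',atz('top',T(180,237),.066))
print('decoy base',atz('side',S(474,303),0),'top',tri(S(485,170),T(394,301)))
for uv in (S(300,113),(287.3,182.7)):
  for uv2 in (T(333,150),(283.9,195.4)):
    q,e=tri(uv,uv2);h=P(p,(.112,0,.052)); c,s=np.cos(p[2]),np.sin(p[2]);d=q-h;print('tip',q,e,'loc',c*d[0]+s*d[1],-s*d[0]+c*d[1],d[2])
# pointer angle fit w/ known geometry
for a in np.arange(.45,.9,.05):
    X=(.112-.2*np.cos(a),.122,.052+.2*np.sin(a)); print(round(a,2),proj('side',P(p,X))[0],proj('top',P(p,X))[0])
E
```

```text
[ 0.5936  0.0026 -0.1258] -7.206713289649569
[[-0.7179 -0.4458]
 [-1.3826  0.0412]
 [-0.2443 -0.0596]
 [-1.1429 -0.9812]
 [ 2.0798  0.252 ]
 [ 0.9001  2.1735]
 [ 1.0079 -0.6793]
 [ 0.304  -1.005 ]
 [-0.9627 -1.1486]
 [-0.5708 -0.2255]
 [ 2.7617  2.1121]]
[0.4647 0.0189 0.06  ]
[0.5341 0.0102 0.105 ]
[ 0.7047 -0.0114  0.052 ]
cup (array([0.4639, 0.3394, 0.0669]), np.float64(0.007607771859193157)) (array([0.4495, 0.3433, 0.0199]), np.float64(0.0036244808808656884)) rim z66 [0.4678 0.3414 0.066 ] [0.4614 0.3367 0.066 ] foot  [0.4608 0.3403 0.002 ] [0.4625 0.3385 0.004 ] rimTop [0.4626 0.3252 0.066 ]
decoy base [0.3931 0.0564 0.    ] top (array([0.3951, 0.0576, 0.1718]), np.float64(0.00235857822188704))
tip [0.562  0.1315 0.1809] 0.004245607778881903 loc -0.15952482900183332 0.12386305868233316 0.12893957393547784
tip [0.5627 0.1331 0.1817] 0.0007724633282126017 loc -0.1590821540893465 0.1255927635475223 0.12972627329959813
tip [0.5599 0.1294 0.183 ] 0.0009714122355621877 loc -0.16134219759238844 0.12154400488305837 0.13095944046365376
tip [0.5606 0.1311 0.1838] 0.004432444670839339 loc -0.16091516780442025 0.12327816171266624 0.1317753082248373
0.45 [291.5565 200.5477] [285.3511 203.8173]
0.5 [290.4631 196.8285] [285.2929 202.0663]
0.55 [289.2698 193.0787] [285.2647 200.1538]
0.6 [287.9804 189.3118] [285.2672 198.0827]
0.65 [286.5993 185.5417] [285.3012 195.8568]
0.7 [285.1311 181.7824] [285.3672 193.4803]
0.75 [283.5811 178.048 ] [285.4655 190.9588]
0.8 [281.9549 174.3524] [285.5964 188.2984]
0.85 [280.2586 170.7095] [285.76   185.5062]
```

```bash
cat > ov.py <<'E'
from h import *
def P(p,X):
    X=np.atleast_2d(X);c,s=np.cos(p[2]),np.sin(p[2]); return np.c_[p[0]+c*X[:,0]-s*X[:,1],p[1]+s*X[:,0]+c*X[:,1],X[:,2]]
def draw(n,im,p,cup,a,box,sc,out,lid=0.):
    x0,y0,x1,y1=box
    v=cv2.resize(im[y0:y1,x0:x1,::-1],None,fx=sc,fy=sc,interpolation=cv2.INTER_CUBIC)
    def ln(X,col,closed=False):
        q=(proj(n,X)-[x0,y0]+.5)*sc; cv2.polylines(v,[np.int32(q*16)],closed,col,1,cv2.LINE_AA,4)
    H=np.array([.112,0,.052])
    def rl(X):
        X=np.atleast_2d(X)-H;c,s=np.cos(lid),np.sin(lid)
        return np.c_[c*X[:,0]+s*X[:,2],X[:,1],-s*X[:,0]+c*X[:,2]]+H
    ln(P(p,rl([(-.11,.1,.06),(-.11,-.1,.06),(.11,-.1,.06),(.11,.1,.06)])),(0,0,255),True)
    ln(P(p,[(-.16,.03,.044),(-.16,-.03,.044)]),(0,255,255))
    ln(P(p,[(-.16,.03,0),(-.16,-.03,0)]),(0,255,255))
    ln(P(p,rl([(-.06,.065,.105),(-.06,-.065,.105)])),(255,0,255))
    th=np.linspace(0,2*np.pi,40)
    if a is not None:
        ln(P(p,[H+[0,.122,0],H+[-.205*np.cos(a),.122,.205*np.sin(a)]]),(255,255,0))
    for r,z in((.034,.004),(.018,.066),(.015,.066)):
        ln(np.c_[cup[0]+r*np.cos(th),cup[1]+r*np.sin(th),0*th+z],(0,128,255),True)
    if lid==0:
        ln(P(p,[(-.13,0,.06),(-.13,0,.139)]),(0,255,0))
        ln(P(p,np.c_[-.13+.009*np.cos(th),.009*np.sin(th),0*th+.139]),(0,255,0),True)
    cv2.imwrite(out,v)
E
python3 - <<'E'
from ov import *
p=np.load('fix.npy');cup=(.462,.340)
draw('side',cv2.imread('pics/side0.png')[:,:,::-1],p,cup,.68,(210,150,380,320),3.5,'pics/o1.png')
draw('top',cv2.imread('pics/top0.png')[:,:,::-1],p,cup,.68,(200,140,380,270),4.4,'pics/o2.png')
E
```

```text
(no output)
```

View pics/o1.png

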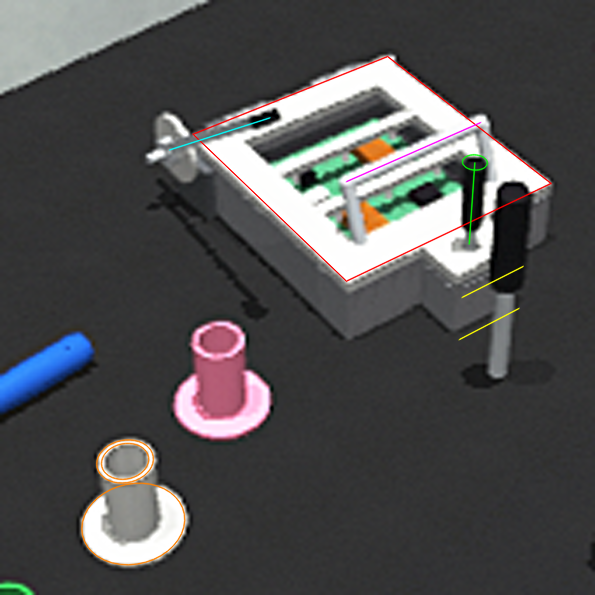

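View pics/o2.png

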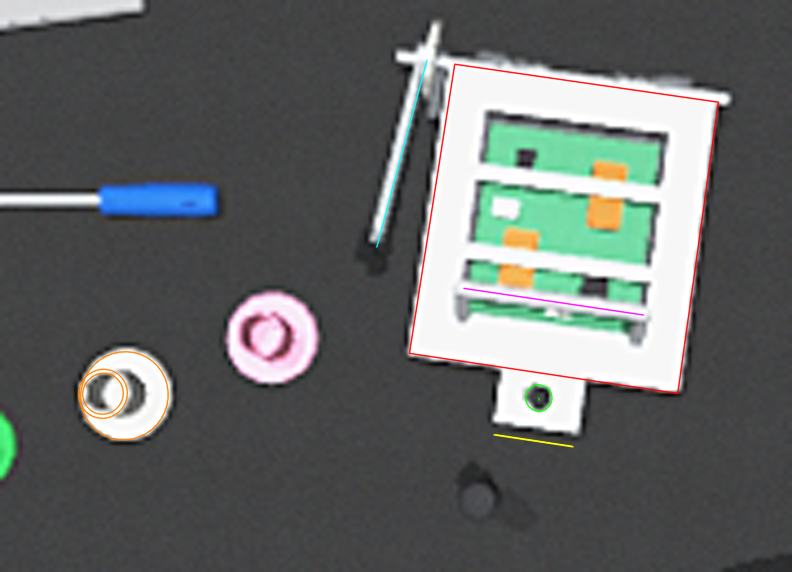

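The wireframe overlay matches both pictures. The pin handle's top in the tongue sits on the predicted 139 mm circle, so it is the 125 mm pin, and the bench pin is about 180 mm tall. The silver cup's rim and foot match too. Here is the enlarged confirming crop plus a move helper.

```bash
cat >> h.py <<'E'
from scipy.spatial.transform import Rotation as Ro
def down(yaw_y,tilt=0,ax=None):
    """tool z down, tool y at world angle yaw_y(deg); then tilt (rad) about world axis ax"""
    a=np.radians(yaw_y); y=np.array([np.cos(a),np.sin(a),0]); z=np.array([0,0,-1.]); x=np.cross(y,z)
    R=Ro.from_matrix(np.c_[x,y,z])
    if tilt: R=Ro.from_rotvec(np.array(ax)*tilt)*R
    return R
def rel(p,R,p0=None,R0=None):
    s=env.get_state()
    if p0 is None: p0=s['eef_pos']
    if R0 is None: R0=Ro.from_rotvec(s['ee_rot'])
    print('rot deg',np.degrees((R0.inv()*R).as_rotvec()).round(2),'shift cm',(R0.inv().apply(np.array(p)-p0)*100).round(2))
E
python3 - <<'E'
from h import *
R=down(-7.2)
rel((.45,-.30,.28),R); rel((.4647,.0189,.20),R)
im=cv2.imread('pics/side0.png')[185:265,320:385]; cv2.imwrite('pics/pc.png',cv2.resize(im,None,fx=7,fy=7,interpolation=2))
d=(.3945,.057);print(proj('side',[(*d,z) for z in(0,.17,.18,.19)]),proj('top',[(*d,z) for z in(.17,.18,.19)]))
E
```

```text
rot deg [  0.01   0.   -63.22] shift cm [ 32.34 -19.15  -4.87]
rot deg [  0.01   0.   -63.22] shift cm [ 44.41 -48.71   3.13]
[[351.4494 256.0759]
 [356.0434 205.6302]
 [356.3436 202.3341]
 [356.6475 198.9972]] [[308.3022 253.3554]
 [308.1656 253.4964]
 [308.0265 253.6399]]
```

View pics/pc.png

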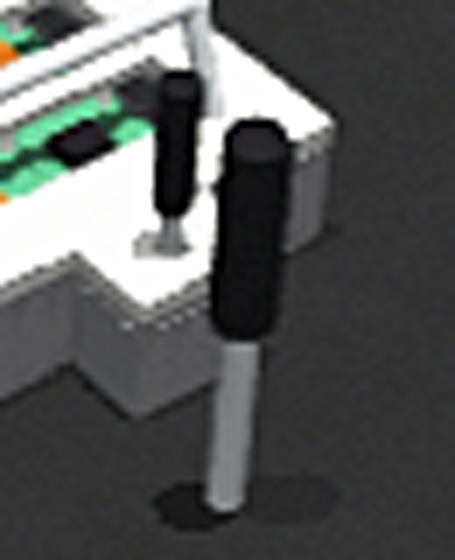

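The crop shows the small pin in the tongue hole (handle 345,195 to 344,215) and the larger, thicker look-alike (356,205 to 352,256) standing on the bench. I'll take the tongue pin.

Request:
send_rows(series=[[[0,0,-63.2],[32.3,-19.2,-4.9],8.5],[[0,0,-63.2],[32.3,-19.2,-4.9],8.5],[[0,0,-63.2],[32.3,-19.2,-4.9],8.5],[[0,0,-63.2],[32.3,-19.2,-4.9],6],[[0,0,-63.2],[32.3,-19.2,-4.9],4.5],[[0,0,-63.2],[32.3,-19.2,-4.9],4.5],[[0,0,-63.2],[32.3,-19.2,-4.9],4.5],[[0,0,-63.2],[32.3,-19.2,-4.9],4.5]], force=60)

```text
t: 1.9
eef_pos: [0.4495, -0.2996, 0.2803]
ee_rot: [2.357, 2.077, -0.0]
contact_force: [-0.6, 0.2, -0.5]
opening: 0.0453
```

```bash
python3 - <<'E'
from h import *
R=down(-7.2)
rel((.4647,.0189,.20),R)
E
```

```text
rot deg [-0.    0.02 -0.03] shift cm [31.79 -2.49  8.02]
```

Request:
send_rows(series=[[[0,0,0],[31.8,-2.5,8],4.5],[[0,0,0],[31.8,-2.5,8],4.5],[[0,0,0],[31.8,-2.5,8],4.5],[[0,0,0],[31.8,-2.5,8],4.5],[[0,0,0],[31.8,-2.5,8],4.5],[[0,0,0],[31.8,-2.5,8],4.5],[[0,0,0],[31.8,-2.5,8],4.5]])

```text
t: 2.78
eef_pos: [0.4647, 0.0184, 0.2001]
ee_rot: [-2.357, -2.077, 0.001]
contact_force: [0.4, -0.3, -0.1]
opening: 0.0454
```

```bash
python3 - <<'E'
from h import *
s=env.get_state();print(s['eef_pos'])
rel((.4647,.0189,.094),down(-7.2))
for n in('side','top'): save(n,f'pics/{n}1.png')
a=cv2.imread('pics/side1.png')[130:290,260:420];b=cv2.imread('pics/top1.png')[180:280,260:380]
cv2.imwrite('pics/v1.png',np.hstack([cv2.resize(a,(400,400),interpolation=2),cv2.resize(b,(400,333),interpolation=2)[:333].copy() if 0 else cv2.copyMakeBorder(cv2.resize(b,(400,333),interpolation=2),0,67,0,0,0)]))
E
```

```text
[0.4647 0.0184 0.2001]
rot deg [-0.02  0.02 -0.03] shift cm [ 0.06 -0.   10.61]
```

View pics/v1.png

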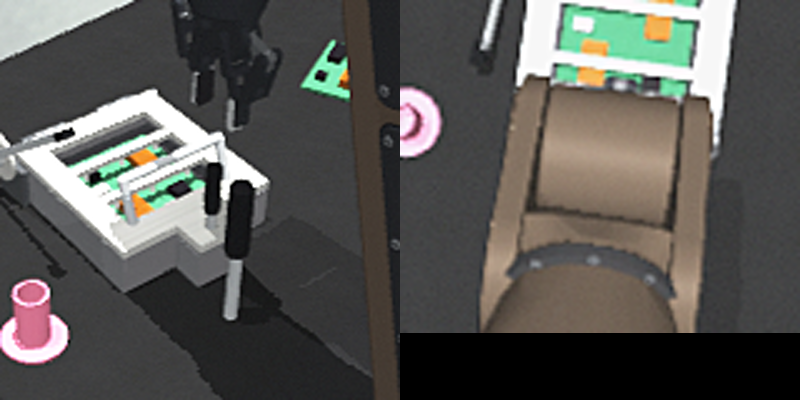

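The side view shows the open fingers right above the pin (pin top about 345,196), clear of the look-alike. Next is the descent.

Request:
send_rows(series=[[[0,0,0],[0,0,3],4.5],[[0,0,0],[0,0,6],4.5],[[0,0,0],[0,0,8.5],4.5],[[0,0,0],[0,0,10.6],4.5],[[0,0,0],[0,0,10.6],4.5]])

```text
t: 3.5
eef_pos: [0.4644, 0.0174, 0.0936]
ee_rot: [-2.358, -2.073, 0.002]
contact_force: [-0.6, 0.4, 0.6]
opening: 0.0452
```

```bash
python3 - <<'E'
from h import *
save('side','pics/side2.png')
a=cv2.imread('pics/side2.png')[150:270,290:410]
cv2.imwrite('pics/v2.png',cv2.resize(a,(600,600),interpolation=2))
E
```

```text
(no output)
```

View pics/v2.png

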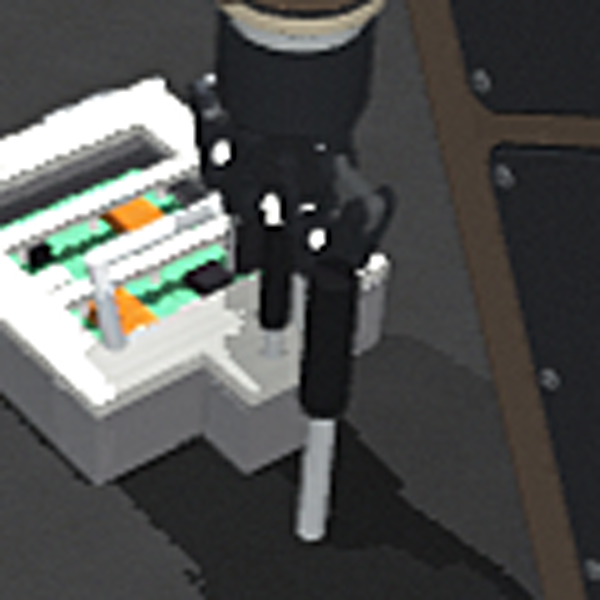

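Fingers straddle the pin handle (side about 344,208), with the body clear of the look-alike. I'll close now.

Request:
send_rows(series=[[[0,0,0],[0,0,0],3],[[0,0,0],[0,0,0],2],[[0,0,0],[0,0,0],1],[[0,0,0],[0,0,0],1],[[0,0,0],[0,0,0],1]], force=60)

```text
t: 4.18
eef_pos: [0.4649, 0.0189, 0.0951]
ee_rot: [2.356, 2.077, 0.001]
contact_force: [-1.2, -0.4, 7.5]
opening: 0.0167
```

Request:
send_rows(series=[[[0,0,0],[0,0,-1],1],[[0,0,0],[0,0,-2.5],1],[[0,0,0],[0,0,-4],1],[[0,0,0],[0,0,-6],1],[[0,0,0],[0,0,-9],1],[[0,0,0],[0,0,-12],1],[[0,0,0],[0,0,-12],1],[[0,0,0],[0,0,-12],1]])

```text
t: 5.18
eef_pos: [0.4642, 0.019, 0.2139]
ee_rot: [-2.357, -2.077, 0.001]
contact_force: [1.1, 1.3, -1.1]
opening: 0.0165
```

```bash
python3 - <<'E'
from h import *
s=env.get_state();print(s['eef_pos'],s['opening'],s['contact_force'])
im=save('side','pics/side3.png')
a=im[90:270,270:450,::-1]
cv2.imwrite('pics/v3.png',cv2.resize(a,(600,600),interpolation=2))
p=s['eef_pos']; print(proj('side',[p,(p[0],p[1],.014+.12)]))
rel((.462,.34,p[2]),down(-7.2))
E
```

```text
[0.4642 0.019  0.2139] 0.016509630508310977 [ 1.0723  1.2776 -1.1127]
[[346.8505 171.6167]
 [345.0583 197.4053]]
rot deg [-0.07  0.01 -0.02] shift cm [31.82 -4.24 -0.03]
```

View pics/v3.png

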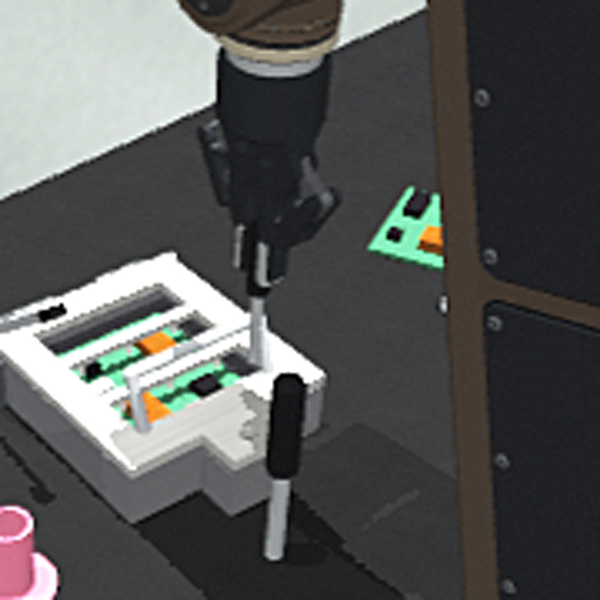

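Pin is out and held (shaft end at about 347,199). Carrying it over to the cup.

Request:
send_rows(series=[[[0,0,0],[4,-0.6,0],1],[[0,0,0],[9,-1.2,0],1],[[0,0,0],[14,-1.9,0],1],[[0,0,0],[19,-2.5,0],1],[[0,0,0],[24,-3.2,0],1],[[0,0,0],[29,-3.9,0],1],[[0,0,0],[31.8,-4.2,0],1],[[0,0,0],[31.8,-4.2,0],1]])

```text
t: 6.22
eef_pos: [0.4622, 0.341, 0.2127]
ee_rot: [-2.354, -2.08, 0.003]
contact_force: [-0.0, -0.4, -0.2]
opening: 0.0165
```

Request:
send_rows(series=[[[0,0,0],[0,0,2],1],[[0,0,0],[0,0,4.5],1],[[0,0,0],[0,0,5.5],1],[[0,0,0],[0,0,5.5],1]])

```text
t: 6.72
eef_pos: [0.4628, 0.339, 0.1587]
ee_rot: [-2.357, -2.076, 0.003]
contact_force: [0.6, -0.1, -0.6]
opening: 0.0167
```

```bash
python3 - <<'E'
from ov import *
s=env.get_state();p=s['eef_pos'];print(p,s['opening'],s['contact_force'])
fx=np.load('fix.npy')
im=save('side','pics/side4.png')
draw('side',im,fx,(.462,.34),.68,(190,180,310,320),4,'pics/v4.png')
im=save('top','pics/top4.png')
draw('top',im,fx,(.462,.34),.68,(180,180,340,280),4.4,'pics/v4t.png')
E
```

```text
[0.4628 0.339  0.1587] 0.016716313218147177 [ 0.6453 -0.0731 -0.5972]
```

View pics/v4.png

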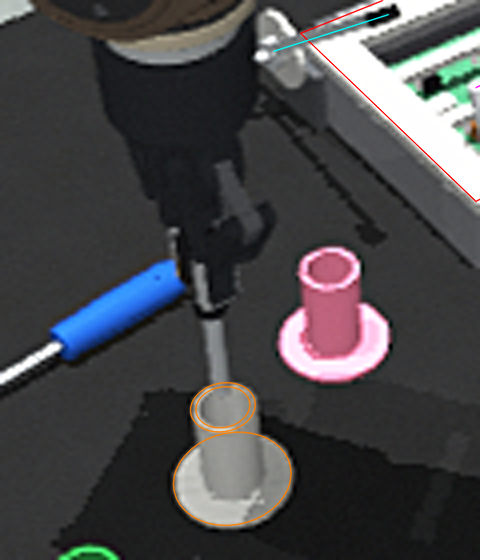

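View pics/v4t.png

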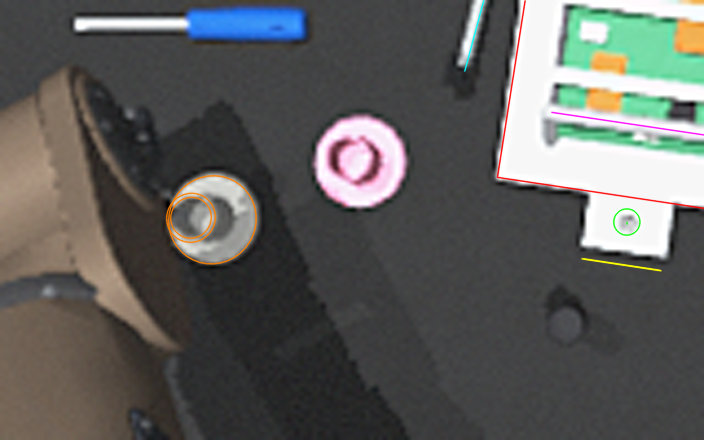

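```bash
python3 - <<'E'
from h import *
im=cv2.imread('pics/side4.png')[245:310,225:265]
v=cv2.resize(im,None,fx=9,fy=9,interpolation=2)
z=np.array([.079,.11,.144])
q=(proj('side',[(.4628,.339,k) for k in z])-[225,245]+.5)*9; print(q)
for a in q: cv2.circle(v,tuple(int(k) for k in a),4,(0,0,255),1)
cv2.imwrite('pics/v5.png',v)
E
```

```text
[[182.2318 290.8262]
 [170.697  205.1294]
 [157.4896 107.0061]]
```

View pics/v5.png

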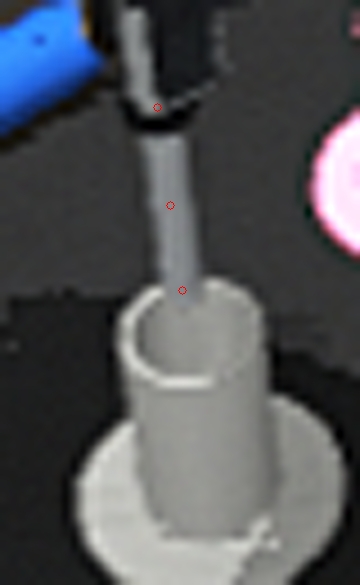

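The pin's foot is over the cup mouth (crop end at 185,298, mouth centre 191,333), so it is centred to within about 2 mm. I'll lower it.

Request:
send_rows(series=[[[0,0,0],[0,0,2],1],[[0,0,0],[0,0,3.5],1],[[0,0,0],[0,0,5],1],[[0,0,0],[0,0,6.1],1],[[0,0,0],[0,0,6.2],1],[[0,0,0],[0,0,6.2],1]])

```text
t: 7.58
eef_pos: [0.463, 0.3398, 0.0974]
ee_rot: [2.357, 2.077, 0.0]
contact_force: [-0.1, 0.3, -0.2]
opening: 0.0168
```

Request:
send_rows(series=[[[0,0,0],[0,0,0.2],1],[[0,0,0],[0,0,0.4],1],[[0,0,0],[0,0,0.4],1]])

```text
t: 7.95
eef_pos: [0.4629, 0.3397, 0.0932]
ee_rot: [2.357, 2.077, -0.0]
contact_force: [0.1, 0.1, -0.3]
opening: 0.0166
```

Request:
send_rows(series=[[[0,0,0],[0,0,0.1],1],[[0,0,0],[0,0,0.2],1],[[0,0,0],[0,0,0.3],1],[[0,0,0],[0,0,0.3],1]])

```text
t: 8.45
eef_pos: [0.4629, 0.3397, 0.0903]
ee_rot: [2.357, 2.077, 0.0]
contact_force: [0.1, -0.2, -0.4]
opening: 0.0165
```

Request:
send_rows(series=[[[0,0,0],[0,0,0.1],1],[[0,0,0],[0,0,0.2],1],[[0,0,0],[0,0,0.2],1]])

```text
t: 8.82
eef_pos: [0.4633, 0.34, 0.0899]
ee_rot: [2.356, 2.077, 0.003]
contact_force: [-2.7, -2.1, 18.6]
opening: 0.017
```

Floor contact felt (18.6 N). I'll ease off and open slowly.

Request:
send_rows(series=[[[0,0,0],[0,0,-0.1],1],[[0,0,0],[0,0,-0.15],1],[[0,0,0],[0,0,-0.15],1]], force=20)

```text
t: 9.2
eef_pos: [0.463, 0.3398, 0.0901]
ee_rot: [2.357, 2.077, 0.001]
contact_force: [-1.2, -0.7, 7.8]
opening: 0.0163
```

Request:
send_rows(series=[[[0,0,0],[0,0,0],2],[[0,0,0],[0,0,0],2.2],[[0,0,0],[0,0,0],2.6],[[0,0,0],[0,0,0],3.2],[[0,0,0],[0,0,0],4],[[0,0,0],[0,0,0],4.5],[[0,0,0],[0,0,0],5],[[0,0,0],[0,0,0],5]])

```text
t: 10.2
eef_pos: [0.4629, 0.3397, 0.0898]
ee_rot: [2.357, 2.077, -0.0]
contact_force: [0.2, 0.4, 0.6]
opening: 0.0499
```

```bash
python3 - <<'E'
from h import *
im=save('side','pics/side6.png')[210:320,180:300,::-1]
cv2.imwrite('pics/v6.png',cv2.resize(im,None,fx=5,fy=5,interpolation=2))
E
```

```text
(no output)
```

View pics/v6.png

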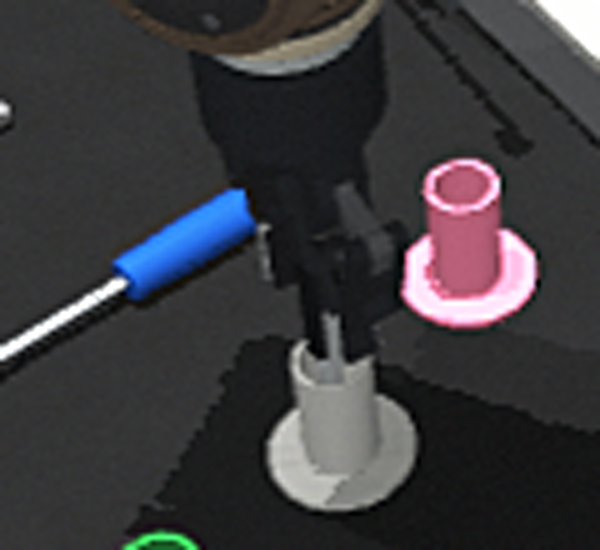

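Request:
send_rows(series=[[[0,0,0],[0,0,-1.5],5],[[0,0,0],[0,0,-4],5],[[0,0,0],[0,0,-8],5],[[0,0,0],[0,0,-13],5],[[0,0,0],[0,0,-17],5],[[0,0,0],[0,0,-17],5]])

```text
t: 11.0
eef_pos: [0.4636, 0.3401, 0.2639]
ee_rot: [2.356, 2.076, 0.01]
contact_force: [0.2, 1.3, -0.8]
opening: 0.0504
```

```bash
python3 - <<'E'
from h import *
im=save('side','pics/side7.png')[210:320,180:300,::-1]
cv2.imwrite('pics/v7.png',cv2.resize(im,None,fx=5,fy=5,interpolation=2))
s=env.get_state()
print(s['eef_pos'])
rel((.49,.18,.30),down(-7.2)); 
E
```

```text
[0.463  0.3398 0.2618]
rot deg [ 0.15 -0.11 -0.01] shift cm [-15.5    4.7   -3.84]
```

View pics/v7.png

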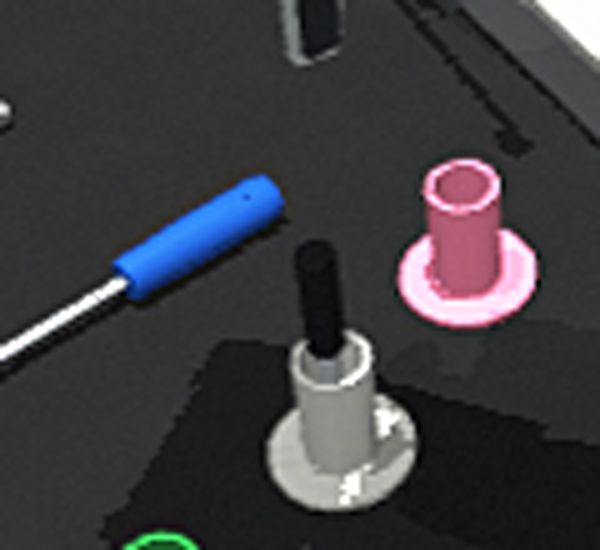

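The pin stands upright in the silver cup (handle 243,260, rim 246,281). Now on to the bar handle, passing high over the pointer.

```bash
python3 - <<'E'
from h import *
rel((.5341,.0102,.21),down(-7.2)); rel((.5341,.0102,.086),down(-7.2))
E
```

```text
rot deg [ 0.15 -0.11 -0.01] shift cm [-31.81  11.18   5.15]
rot deg [ 0.15 -0.11 -0.01] shift cm [-31.84  11.15  17.55]
```

Request:
send_rows(series=[[[0,0,0],[-5,1.8,0],5],[[0,0,0],[-11,3.8,0],5],[[0,0,0],[-16.5,5.8,0],5],[[0,0,0],[-22,7.7,0],5],[[0,0,0],[-27,9.5,0],5],[[0,0,0],[-31.8,11.2,0],5],[[0,0,0],[-31.8,11.2,5.1],5],[[0,0,0],[-31.8,11.2,5.1],5]])

```text
t: 12.05
eef_pos: [0.5322, 0.0098, 0.2059]
ee_rot: [-2.354, -2.072, 0.008]
contact_force: [-0.5, -0.4, 0.1]
opening: 0.0501
```

```bash
python3 - <<'E'
from ov import *
fx=np.load('fix.npy')
im=save('side','pics/side8.png')
draw('side',im,fx,(.462,.34),.68,(240,110,400,260),4,'pics/v8.png')
rel((.5341,.0102,.086),down(-7.2))
E
```

```text
rot deg [-0.22  0.01 -0.03] shift cm [ 0.01  0.12 12.2 ]
```

View pics/v8.png

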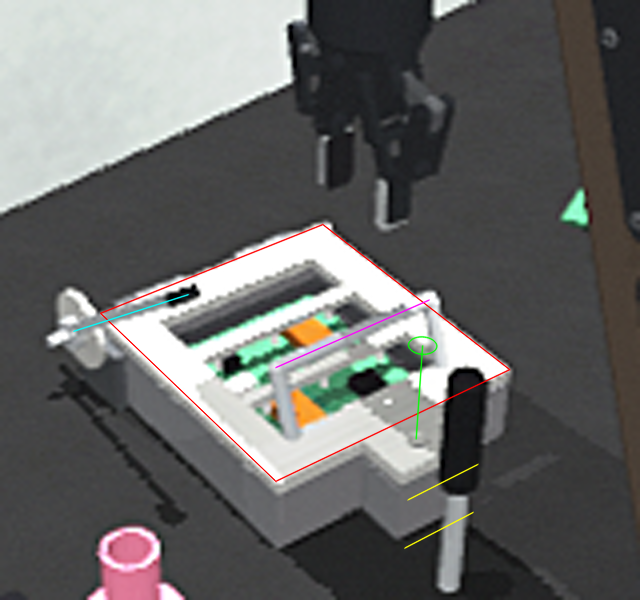

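Fingers are open across the bar and directly above it (bar from 312,202 to 347,185); the hole is empty. I'll go down and grip.

Request:
send_rows(series=[[[0,0,0],[0,0.1,4],5],[[0,0,0],[0,0.1,7],5],[[0,0,0],[0,0.1,10],5],[[0,0,0],[0,0.1,12],5],[[0,0,0],[0,0.1,12],5],[[0,0,0],[0,0.1,12],5]])

```text
t: 12.85
eef_pos: [0.5359, 0.0104, 0.0903]
ee_rot: [2.355, 2.077, 0.002]
contact_force: [0.8, 0.0, 0.5]
opening: 0.0498
```

Request:
send_rows(series=[[[0,0,0],[0,0,0],3],[[0,0,0],[0,0,0],2],[[0,0,0],[0,0,0],0.8],[[0,0,0],[0,0,0],0.8],[[0,0,0],[0,0,0],0.8],[[0,0,0],[0,0,0],0.8]], force=80)

```text
t: 13.6
eef_pos: [0.5336, 0.0102, 0.0892]
ee_rot: [-2.355, -2.076, 0.003]
contact_force: [-8.2, 2.1, 9.7]
opening: 0.0095
```

```bash
python3 - <<'E'
from ov import *
fx=np.load('fix.npy')
s=env.get_state();print(s['eef_pos'],s['ee_rot'],s['opening'],s['contact_force'],s['qpos'])
im=save('side','pics/side9.png')
draw('side',im,fx,(.462,.34),.68,(240,110,400,260),4,'pics/v9.png')
E
```

```text
[0.5336 0.0102 0.0892] [-2.3548 -2.0763  0.0034] 0.00948857789547913 [-8.1719  2.1034  9.7097] [-0.1046  0.5582  1.9187 -0.0002  0.6678  0.0211]
```

View pics/v9.png

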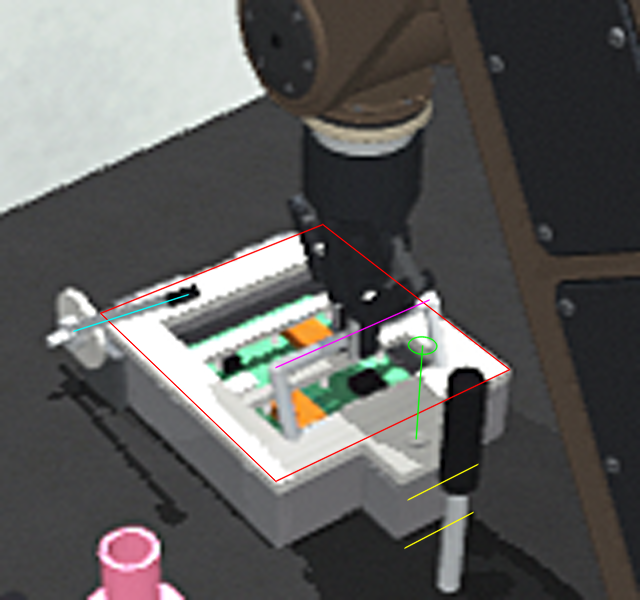

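Bar is gripped (force reacted, opening 9.5 mm). I'll compute the arc rows.

```bash
python3 - <<'E'
from h import *
s=env.get_state();p=np.load('fix.npy')
d=s['eef_pos']-[p[0],p[1],0];c,sn=np.cos(p[2]),np.sin(p[2])
loc=np.array([c*d[0]+sn*d[1],-sn*d[0]+c*d[1],d[2]]);print(loc)
rx,rz=-.172,loc[2]-.052
for a in [.04,.08,.12,.16,.20,.24,.28,.32,.36,.4,.44,.48,.52,.56,.6,.64]:
    x=np.cos(a)*rx+np.sin(a)*rz; z=-np.sin(a)*rx+np.cos(a)*rz
    print(a,round(np.degrees(a),1),'y',round((x-rx)*100,2),'z',round(-(z-rz)*100,2))
E
```

```text
[-0.0605 -0.      0.0892]
0.04 2.3 y 0.16 z -0.68
0.08 4.6 y 0.35 z -1.36
0.12 6.9 y 0.57 z -2.03
0.16 9.2 y 0.81 z -2.69
0.2 11.5 y 1.08 z -3.34
0.24 13.8 y 1.38 z -3.98
0.28 16.0 y 1.7 z -4.61
0.32 18.3 y 2.04 z -5.22
0.36 20.6 y 2.41 z -5.82
0.4 22.9 y 2.81 z -6.4
0.44 25.2 y 3.22 z -6.97
0.48 27.5 y 3.66 z -7.52
0.52 29.8 y 4.12 z -8.05
0.56 32.1 y 4.6 z -8.57
0.6 34.4 y 5.1 z -9.06
0.64 36.7 y 5.63 z -9.54
```

Request:
send_rows(series=[[[2.3,0,0],[0,0.16,-0.68],0.8],[[4.6,0,0],[0,0.35,-1.36],0.8],[[6.9,0,0],[0,0.57,-2.03],0.8],[[9.2,0,0],[0,0.81,-2.69],0.8],[[11.5,0,0],[0,1.08,-3.34],0.8],[[13.8,0,0],[0,1.38,-3.98],0.8],[[16.0,0,0],[0,1.7,-4.61],0.8],[[16.0,0,0],[0,1.7,-4.61],0.8]])

```text
t: 14.65
eef_pos: [0.5498, 0.0084, 0.1345]
ee_rot: [-2.186, -1.927, 0.277]
contact_force: [-9.6, 2.8, -1.8]
opening: 0.0096
```

```bash
python3 - <<'E'
from ov import *
fx=np.load('fix.npy')
s=env.get_state();print(s['eef_pos'],s['opening'],s['contact_force'],s['torque'])
R=Ro.from_rotvec(s['ee_rot']).as_matrix(); print('tilt',np.arccos(-R[2,2]))
im=save('side','pics/side10.png')
draw('side',im,fx,(.462,.34),.68,(240,110,400,260),4,'pics/v10.png',lid=.28)
rx,rz=-.172,.0372
pt=lambda a:np.array([np.cos(a)*rx+np.sin(a)*rz,-np.sin(a)*rx+np.cos(a)*rz])
for a in [.32,.36,.4,.44,.48,.52,.56,.6,.64]:
    d=pt(a)-pt(.28); c,sn=np.cos(.28),np.sin(.28)
    # tool y = (cos,-sin) (fx,fz); tool z = (-sin,-cos)
    print(a,round(np.degrees(a-.28),1),'y',round((d[0]*c-d[1]*sn)*100,2),'z',round((-d[0]*sn-d[1]*c)*100,2))
E
```

```text
[0.5498 0.0084 0.1345] 0.009582625182242663 [-9.5775  2.7726 -1.813 ] [0.4402 1.1842 0.0809]
tilt 0.28607699788125707
0.32 2.3 y 0.16 z -0.68
0.36 4.6 y 0.35 z -1.36
0.4 6.9 y 0.57 z -2.03
0.44 9.2 y 0.81 z -2.69
0.48 11.5 y 1.08 z -3.34
0.52 13.8 y 1.38 z -3.98
0.56 16.0 y 1.7 z -4.61
0.6 18.3 y 2.04 z -5.22
0.64 20.6 y 2.41 z -5.82
```

View pics/v10.png

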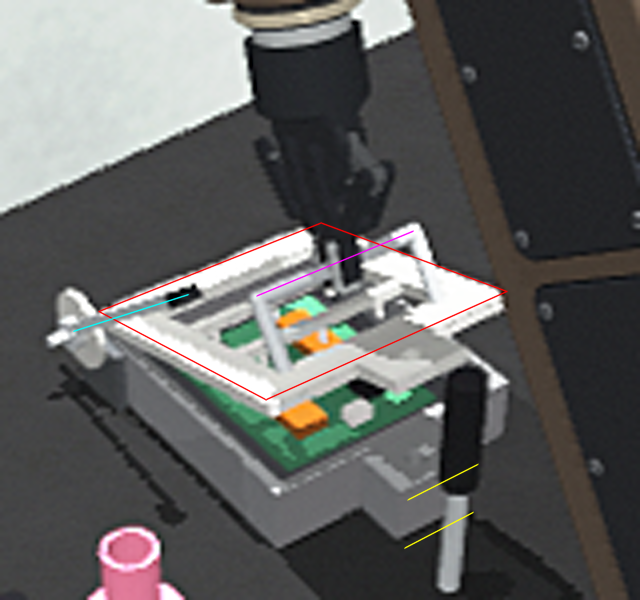

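The lid follows, slightly below the modelled 0.28. Continuing.

Request:
send_rows(series=[[[2.3,0,0],[0,0.16,-0.68],0.8],[[4.6,0,0],[0,0.35,-1.36],0.8],[[6.9,0,0],[0,0.57,-2.03],0.8],[[9.2,0,0],[0,0.81,-2.69],0.8],[[11.5,0,0],[0,1.08,-3.34],0.8],[[13.8,0,0],[0,1.38,-3.98],0.8],[[16.0,0,0],[0,1.7,-4.61],0.8],[[18.3,0,0],[0,2.04,-5.22],0.8]])

```text
t: 15.7
eef_pos: [0.5839, 0.0046, 0.1797]
ee_rot: [-1.976, -1.742, 0.544]
contact_force: [-11.0, 6.3, -0.0]
opening: 0.0092
```

```bash
python3 - <<'E'
from ov import *
fx=np.load('fix.npy')
s=env.get_state();print(s['eef_pos'],s['opening'],s['contact_force'],s['torque'])
R=Ro.from_rotvec(s['ee_rot']).as_matrix(); print('tilt',np.arccos(-R[2,2]))
im=save('side','pics/side11.png'); 
draw('side',im,fx,(.462,.34),.68,(240,100,400,250),4,'pics/v11.png',lid=.6)
imt=save('top','pics/top11.png'); 
draw('top',imt,fx,(.462,.34),.68,(260,140,380,260),5,'pics/v11t.png',lid=.6)
E
```

```text
[0.5839 0.0046 0.1797] 0.009215620562663326 [-10.9997   6.3188  -0.0208] [ 0.7722  1.1575 -0.3231]
tilt 0.6059666592003282
```

View pics/v11.png

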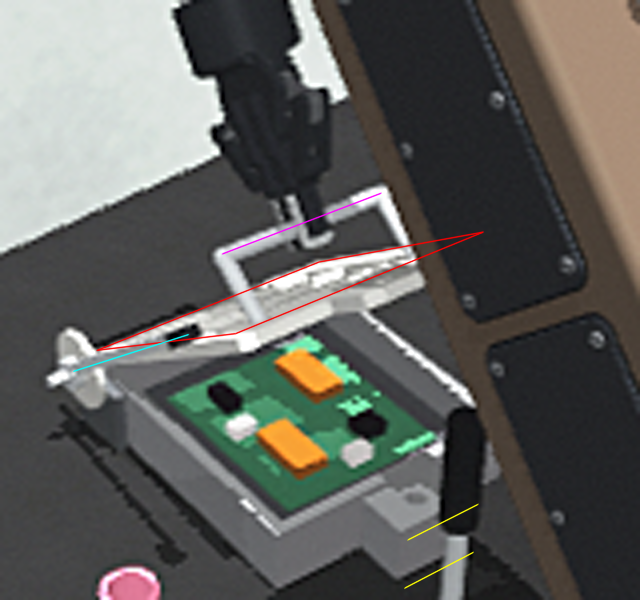

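View pics/v11t.png

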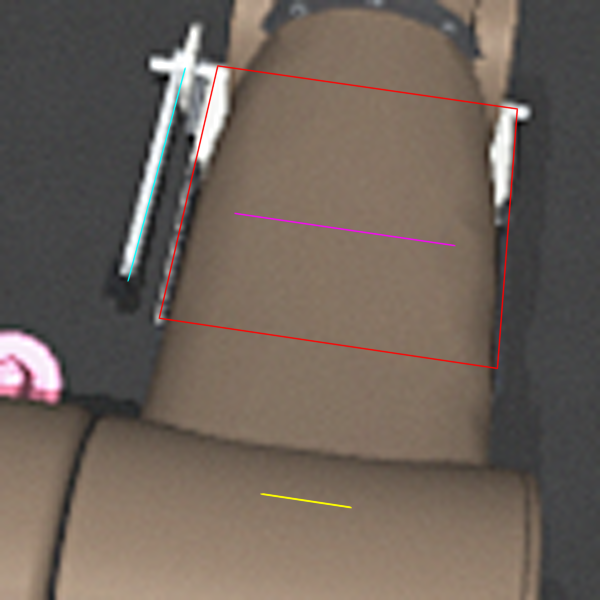

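```bash
python3 - <<'E'
from h import *
im=cv2.imread('pics/side11.png')[165:205,245:315]; cv2.imwrite('pics/z1.png',cv2.resize(im,None,fx=11,fy=11,interpolation=2))
im=cv2.imread('pics/top11.png')[140:210,278:318]; cv2.imwrite('pics/z2.png',cv2.resize(im,None,fx=8.5,fy=8.5,interpolation=2))
im=cv2.imread('pics/side0.png')[165:205,245:315]; cv2.imwrite('pics/z3.png',cv2.resize(im,None,fx=11,fy=11,interpolation=2))
E
```

```text
(no output)
```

View pics/z1.png

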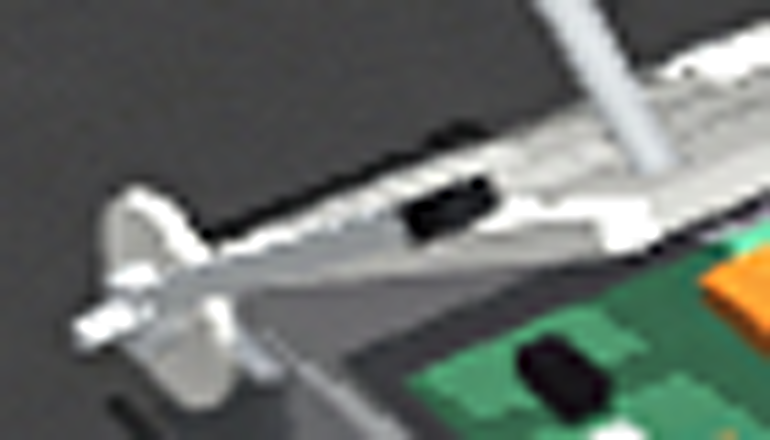

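View pics/z2.png

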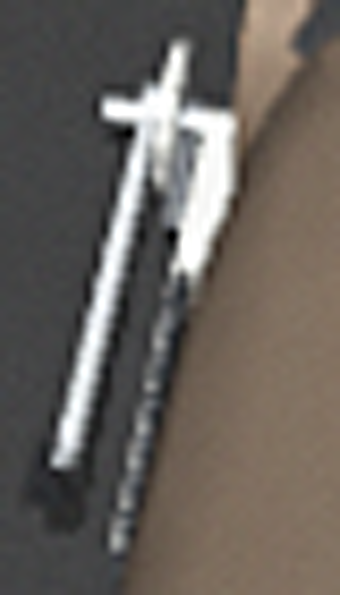

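View pics/z3.png

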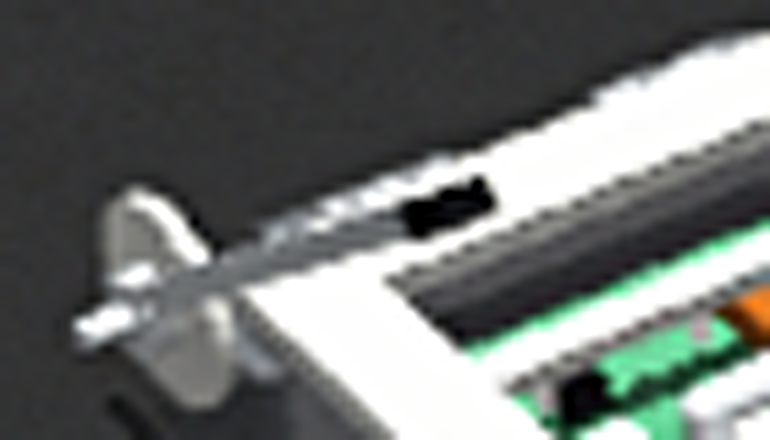

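```bash
cat > ov2.py <<'E'
from ov import *
H=np.array([.112,0,.052])
def rot(X,a):
    X=np.atleast_2d(X)-H;c,s=np.cos(a),np.sin(a)
    return np.c_[c*X[:,0]+s*X[:,2],X[:,1],-s*X[:,0]+c*X[:,2]]+H
def box(x0,x1,y0,y1,z0,z1): return np.array([(x,y,z) for x in(x0,x1) for y in(y0,y1) for z in(z0,z1)])
E_=[(0,1),(2,3),(4,5),(6,7),(0,2),(1,3),(4,6),(5,7),(0,4),(1,5),(2,6),(3,7)]
def zoom(n,src,p,a,lid,b,sc,out,off=(0,0)):
    x0,y0,x1,y1=b; im=cv2.imread(src) if isinstance(src,str) else src[:,:,::-1]
    v=cv2.resize(im[y0:y1,x0:x1],None,fx=sc,fy=sc,interpolation=2)
    for X,ang,col in((box(.112-.205,.112,.119,.125,.047,.057),a,(255,255,0)),(box(.112-.205,.112-.178,.119,.125,.047,.057),a,(255,255,0)),(box(-.11,.11,-.1,.1,.05,.06),lid,(0,0,255))):
        q=(proj(n,P(p,rot(X,ang)))+off-[x0,y0]+.5)*sc
        for i,j in E_: cv2.line(v,tuple(np.int32(q[i]*16)),tuple(np.int32(q[j]*16)),col,1,cv2.LINE_AA,4)
    q=(proj(n,P(p,[H+[0,.1,0],H+[0,.15,0]]))+off-[x0,y0]+.5)*sc
    cv2.line(v,tuple(np.int32(q[0]*16)),tuple(np.int32(q[1]*16)),(0,255,0),1,cv2.LINE_AA,4)
    cv2.imwrite(out,v)
E
python3 - <<'E'
from ov2 import *
p=np.load('fix.npy')
zoom('side','pics/side11.png',p,.68,.6,(245,165,315,205),11,'pics/z4.png')
zoom('top','pics/top11.png',p,.68,.6,(278,140,318,210),8.5,'pics/z5.png')
zoom('side','pics/side0.png',p,.68,0,(245,155,385,240),5.7,'pics/z6.png')
E
```

```text
(no output)
```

View pics/z4.png

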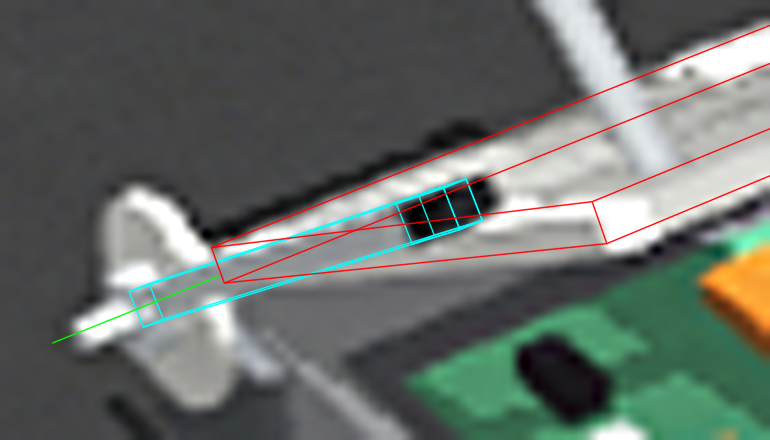

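View pics/z5.png

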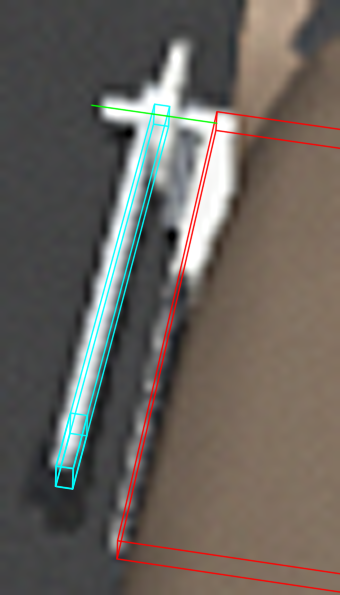

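View pics/z6.png

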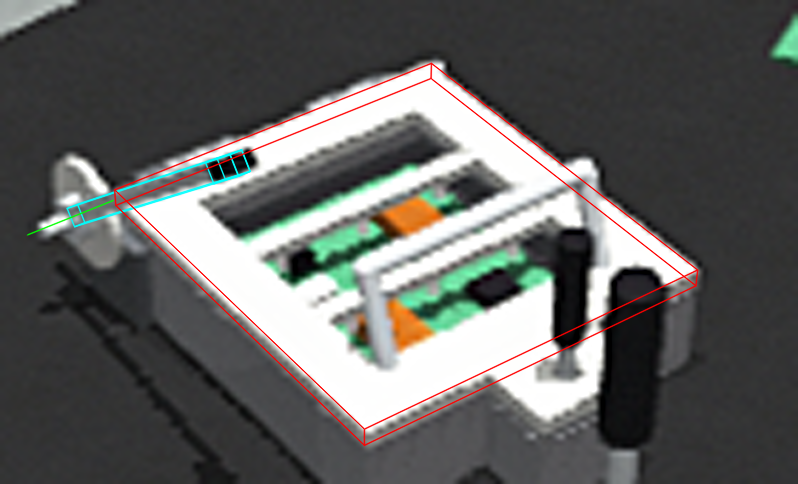

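The side view's slope is very sensitive to angle: arm slope about -0.31 gives a pointer near 0.675, and the lid now matches 0.60. I'll raise it to about 0.665, then measure the edges at sub-pixel level.

Request:
send_rows(series=[[[1.2,0,0],[0,0.07,-0.34],0.8],[[2.4,0,0],[0,0.15,-0.7],0.8],[[3.7,0,0],[0,0.27,-1.1],0.8],[[3.7,0,0],[0,0.27,-1.1],0.8],[[3.7,0,0],[0,0.27,-1.1],0.8]])

```text
t: 16.42
eef_pos: [0.5923, 0.0036, 0.1872]
ee_rot: [-1.932, -1.704, 0.591]
contact_force: [-11.9, 5.9, 1.9]
opening: 0.009
```

```bash
python3 - <<'E'
from ov2 import *
p=np.load('fix.npy')
s=env.get_state();print(s['eef_pos'],s['opening'],s['contact_force'])
R=Ro.from_rotvec(s['ee_rot']).as_matrix(); print('tilt',np.arccos(-R[2,2]))
im=save('side','pics/side12.png');t=save('top','pics/top12.png')
for n in('side','top'):
  for l in('pointer_tip','lid_grip'): print(n,l,[(np.round(d['uv'],1).tolist(),round(d['score'],2)) for d in imaging.landmark_of(n,l)[:3]])
zoom('side',im,p,.675,.665,(245,150,315,205),11,'pics/z7.png',off=(.8,.2))
cv2.imwrite('pics/z8.png',cv2.resize(im[155:205,245:315,::-1],None,fx=11,fy=11,interpolation=2))
E
```

```text
[0.5923 0.0036 0.1872] 0.008985108267927342 [-11.9018   5.8897   1.9429]
tilt 0.66911460051189
side pointer_tip []
side lid_grip [([311.5, 154.1], 0.66)]
top pointer_tip [([446.9, 192.4], 0.66), ([282.8, 197.9], 0.44)]
top lid_grip []
```

View pics/z7.png

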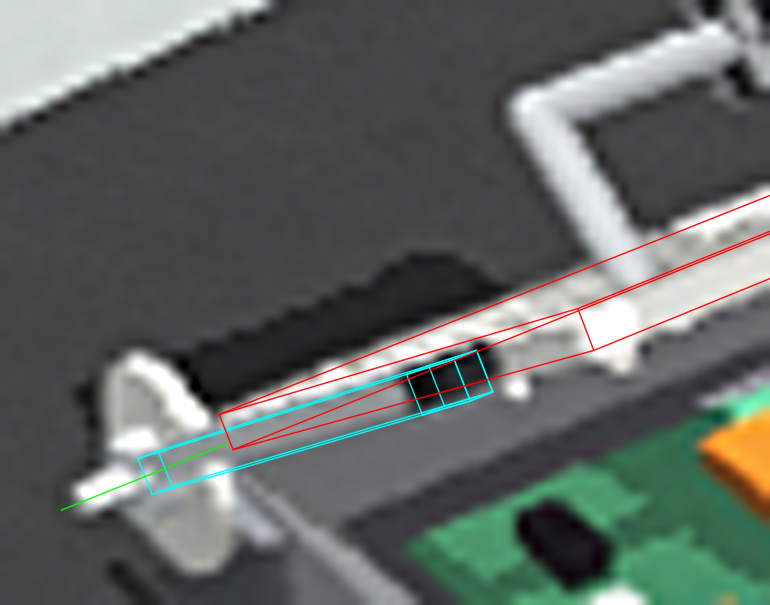

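View pics/z8.png

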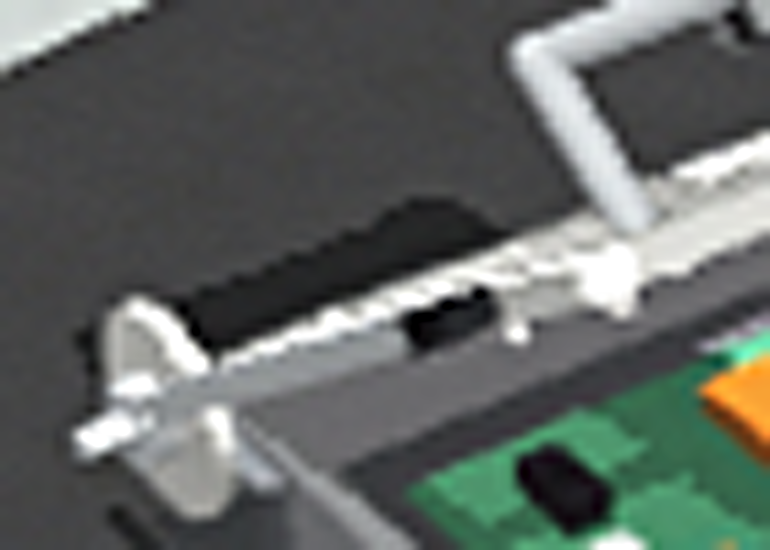

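```bash
python3 - <<'E'
from ov2 import *
p=np.load('fix.npy')
for f in('side0','side11','side12'):
    g=cv2.cvtColor(cv2.imread(f'pics/{f}.png'),cv2.COLOR_BGR2GRAY)
    print(f)
    for c in range(266,292,2): print(c,g[178:198,c].tolist())
def line(a,z,y=.125):
    X=[(.112-r,y,z) for r in(.05,.17)]
    q=proj('side',P(p,rot(X,a))); return (q[1,1]-q[0,1])/(q[1,0]-q[0,0])
for a in np.arange(.62,.74,.02): print(round(a,2),[round(line(a,z,y),4) for z,y in((.047,.125),(.057,.125),(.057,.119))])
print('yaw sens'); p[2]+=.01; print(line(.68,.047))
E
```

```text
side0
266 [50, 51, 52, 52, 52, 52, 52, 52, 46, 80, 125, 116, 111, 132, 103, 100, 124, 147, 130, 128]
268 [52, 51, 51, 50, 53, 48, 48, 77, 67, 110, 118, 107, 123, 255, 249, 134, 108, 84, 100, 132]
270 [51, 52, 51, 51, 48, 45, 66, 144, 181, 110, 108, 106, 218, 255, 255, 255, 249, 136, 101, 82]
272 [51, 54, 52, 51, 41, 53, 123, 159, 138, 111, 101, 124, 255, 255, 255, 255, 255, 255, 202, 116]
274 [52, 51, 49, 45, 49, 167, 164, 239, 106, 105, 111, 248, 255, 255, 254, 254, 254, 255, 255, 255]
276 [51, 51, 47, 43, 115, 208, 205, 99, 106, 101, 186, 255, 255, 255, 254, 254, 254, 254, 254, 255]
278 [50, 49, 40, 82, 234, 255, 149, 107, 104, 116, 255, 255, 255, 255, 255, 254, 254, 254, 254, 254]
280 [50, 42, 67, 232, 249, 221, 88, 116, 109, 219, 255, 255, 113, 228, 255, 255, 255, 254, 254, 254]
282 [44, 44, 141, 196, 255, 14, 0, 0, 58, 255, 255, 109, 123, 113, 72, 255, 255, 255, 255, 254]
284 [48, 155, 255, 255, 147, 0, 8, 7, 147, 255, 217, 133, 132, 68, 75, 56, 72, 255, 255, 255]
286 [37, 151, 255, 191, 0, 23, 14, 57, 255, 223, 122, 131, 96, 78, 76, 38, 34, 19, 121, 255]
288 [64, 255, 255, 0, 1
[... 2442 characters left out ...]
 39, 43, 40, 86, 113, 106, 108, 105, 109, 99, 54, 57, 59, 58, 119]
288 [177, 243, 219, 0, 28, 36, 38, 99, 109, 108, 105, 105, 107, 109, 75, 57, 59, 59, 102, 128]
290 [231, 193, 255, 164, 118, 94, 125, 125, 97, 103, 107, 107, 109, 73, 58, 60, 56, 89, 134, 130]
0.62 [np.float64(-0.1382), np.float64(-0.1569), np.float64(-0.1593)]
0.64 [np.float64(-0.1927), np.float64(-0.2122), np.float64(-0.2141)]
0.66 [np.float64(-0.2493), np.float64(-0.2697), np.float64(-0.2711)]
0.68 [np.float64(-0.3084), np.float64(-0.3297), np.float64(-0.3304)]
0.7 [np.float64(-0.37), np.float64(-0.3923), np.float64(-0.3924)]
0.72 [np.float64(-0.4345), np.float64(-0.4579), np.float64(-0.4572)]
yaw sens
-0.30846800395185586
```

```bash
python3 - <<'E'
from ov2 import *
p=np.load('fix.npy')
for a in np.arange(.57,.64,.01):
    r=[]
    for z in(.05,.049):
        X=[(x,.1,z) for x in(.04,-.06)]
        q=proj('side',P(p,rot(X,a))); r.append(round((q[1,1]-q[0,1])/(q[1,0]-q[0,0]),4))
    print(round(a,2),r,q.round(1).tolist())
E
```

```text
0.57 [np.float64(-0.0301), np.float64(-0.0285)] [[275.1, 190.2], [291.4, 189.8]]
0.58 [np.float64(-0.054), np.float64(-0.0524)] [[275.0, 190.0], [291.2, 189.2]]
0.59 [np.float64(-0.0784), np.float64(-0.0767)] [[274.9, 189.8], [291.0, 188.5]]
0.6 [np.float64(-0.1031), np.float64(-0.1014)] [[274.8, 189.5], [290.8, 187.9]]
0.61 [np.float64(-0.1283), np.float64(-0.1266)] [[274.8, 189.3], [290.6, 187.3]]
0.62 [np.float64(-0.154), np.float64(-0.1522)] [[274.7, 189.0], [290.4, 186.6]]
0.63 [np.float64(-0.1801), np.float64(-0.1783)] [[274.6, 188.8], [290.1, 186.0]]
0.64 [np.float64(-0.2067), np.float64(-0.2048)] [[274.5, 188.5], [289.9, 185.4]]
```

Calibration check: the lid's lower edge slope in the earlier frame gives 0.597, and the arm kinematics also give 0.597. By the same slope method the pointer reads 0.677. The lid is now at 0.661, so it needs +0.016 rad.

Request:
send_rows(series=[[[0.5,0,0],[0,0.03,-0.14],0.8],[[0.95,0,0],[0,0.06,-0.28],0.8],[[0.95,0,0],[0,0.06,-0.28],0.8],[[0.95,0,0],[0,0.06,-0.28],0.8],[[0.95,0,0],[0,0.06,-0.28],0.8]])

```text
t: 17.35
eef_pos: [0.5945, 0.0034, 0.1891]
ee_rot: [-1.921, -1.694, 0.603]
contact_force: [-10.0, 5.5, 0.5]
opening: 0.0094
```

```bash
python3 - <<'E'
from ov2 import *
p=np.load('fix.npy')
s=env.get_state();print(s['eef_pos'],s['opening'],s['contact_force'],s['dq'])
print('lid kin',np.arcsin((s['eef_pos'][2]-.052)/.17646)-.2124)
im=save('side','pics/side13.png')
zoom('side',im,p,.677,.677,(245,150,315,205),11,'pics/z9.png',off=(.5,.1))
cv2.imwrite('pics/f13.png',im[100:330,180:400,::-1].repeat(2,0).repeat(2,1))
g=cv2.cvtColor(im[:,:,::-1].copy(),cv2.COLOR_BGR2GRAY)
for c in range(268,304,2): print(c,g[178:194,c].tolist())
E
```

```text
[0.5945 0.0034 0.1891] 0.009402481346281934 [-9.9811  5.5083  0.4804] [-0.0008 -0.0001 -0.0005 -0.0006 -0.0001 -0.0001]
lid kin 0.6771684133089123
268 [32, 38, 37, 39, 38, 36, 29, 61, 211, 174, 147, 152, 148, 117, 102, 104]
270 [36, 40, 37, 36, 35, 24, 56, 227, 222, 143, 149, 150, 129, 101, 107, 103]
272 [39, 38, 41, 37, 30, 53, 206, 253, 172, 149, 147, 147, 110, 105, 105, 105]
274 [38, 37, 39, 31, 31, 161, 255, 177, 144, 147, 146, 124, 103, 104, 107, 104]
276 [41, 38, 33, 29, 106, 255, 218, 139, 146, 147, 141, 100, 104, 104, 106, 105]
278 [39, 36, 28, 63, 210, 249, 203, 147, 149, 147, 117, 103, 105, 106, 107, 105]
280 [37, 27, 62, 225, 255, 133, 133, 159, 153, 136, 102, 105, 106, 106, 106, 105]
282 [32, 33, 168, 255, 237, 44, 1, 11, 62, 75, 108, 106, 106, 108, 107, 108]
284 [34, 139, 221, 255, 51, 10, 21, 14, 41, 119, 109, 105, 107, 107, 109, 103]
286 [62, 243, 255, 79, 26, 41, 42, 41, 87, 113, 107, 107, 107, 108, 101, 52]
288 [212, 208, 230, 6, 31, 37, 38, 93, 110, 107, 107, 107, 109, 111, 75, 59]
290 [230, 251, 161, 171, 123, 122, 132, 129, 101, 104, 106, 107, 109, 71, 60, 60]
292 [229, 156, 164, 168, 178, 255, 246, 193, 96, 104, 109, 111, 75, 55, 59, 59]
294 [226, 162, 172, 172, 132, 96, 104, 103, 104, 107, 109, 83, 57, 62, 59, 74]
296 [193, 150, 159, 161, 93, 103, 106, 106, 107, 108, 101, 54, 61, 58, 82, 124]
298 [255, 255, 255, 154, 92, 103, 108, 107, 110, 102, 57, 62, 60, 61, 93, 128]
300 [255, 255, 255, 190, 163, 95, 105, 110, 100, 63, 61, 64, 62, 81, 87, 117]
302 [255, 253, 91, 149, 148, 99, 108, 109, 74, 59, 63, 62, 79, 87, 86, 83]
```

View pics/z9.png

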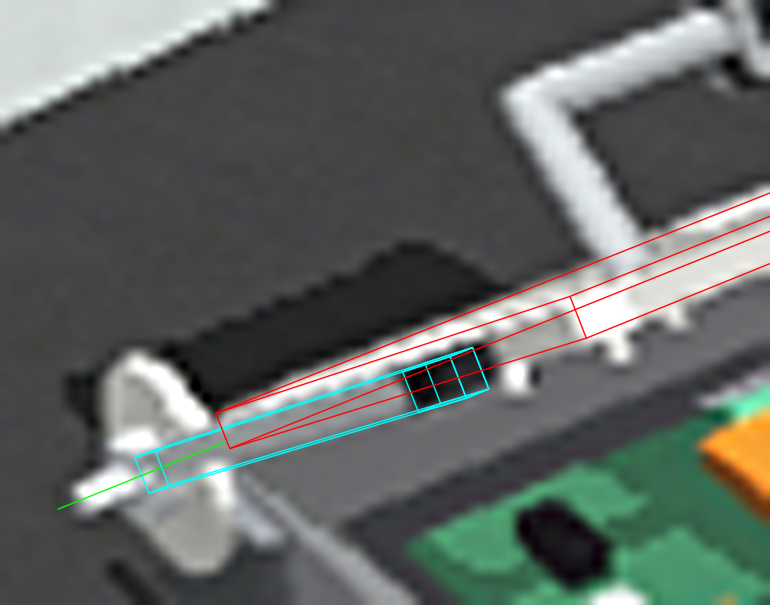

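View pics/f13.png

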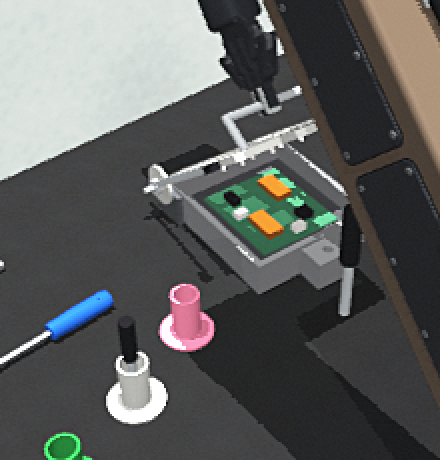

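Lid reads 0.677 by kinematics. The slope method gives a pointer of 0.674–0.679, and the positional comparison suggests the lid is perhaps 0.01 low. I'll split the difference with a small trim, then check.

Request:
send_rows(series=[[[0.3,0,0],[0,0.02,-0.09],0.8],[[0.3,0,0],[0,0.02,-0.09],0.8],[[0.3,0,0],[0,0.02,-0.09],0.8],[[0.3,0,0],[0,0.02,-0.09],0.8]])

```text
t: 17.9
eef_pos: [0.5953, 0.0033, 0.1896]
ee_rot: [-1.917, -1.691, 0.607]
contact_force: [-11.1, 5.9, 1.9]
opening: 0.0091
```

```bash
python3 - <<'E'
from ov2 import *
s=env.get_state();print(s['t'],s['eef_pos'],s['opening'],s['contact_force'])
print('lid kin',np.arcsin((s['eef_pos'][2]-.052)/.17646)-.2124)
im=save('side','pics/side14.png')
g0=cv2.cvtColor(cv2.imread('pics/side0.png'),cv2.COLOR_BGR2GRAY)
g=cv2.cvtColor(im[:,:,::-1].copy(),cv2.COLOR_BGR2GRAY)
for c in (284,286,288): print(g0[178:188,c],g[178:188,c])
cv2.imwrite('pics/z10.png',cv2.resize(im[140:210,240:340,::-1],None,fx=7,fy=7,interpolation=2))
E
```

```text
17.9 [0.5953 0.0033 0.1896] 0.009130553249349587 [-11.0781   5.88     1.912 ]
lid kin 0.6822564110404155
[ 48 155 255 255 147   0   8   7 147 255] [ 33 143 225 242  58  12  22  18  39 118]
[ 37 151 255 191   0  23  14  57 255 223] [ 62 232 255  85  28  42  40  40  86 111]
[ 64 255 255   0   1   7  58 255 236 121] [215 229 148  10  30  35  38  91 110 108]
```

View pics/z10.png

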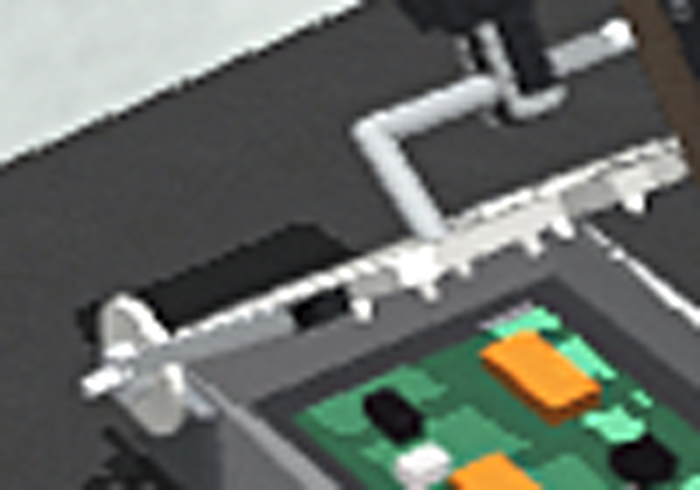

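The picture shows the lid edge running parallel with the pointer arm (cap at 286,184). The cap hasn't moved since the start, and the bar is still in the gripper. Handing in.

```bash
python3 - <<'E'
from cell import env
print(env.sign_off())
E
```

```text
the job is handed in; nothing more can be done
None
```

The job is done and handed in at about 18 s. I pulled the lock pin with the lid shut and stood it upright in the aluminium cup. Then I lifted the lid by its bar to the pointer, and the gripper is still holding it there.

**Last checks**
- **Pin:** it stands handle-up in the silver cup in the last wide picture, taken just before the final lid trim. I went no nearer the spool, screwdriver, spare board or larger look-alike pin than passing above.
- **Lid:** by arm kinematics it is at 0.682 rad. Grip opening and wrist force were steady, with about 12 N at the wrist.
- **Pointer:** its cap is at the same pixels as at the start, so it was not shifted.

**Where the measurements disagreed:** the pointer's angle is uncertain by about 0.01 rad or a little more.

| Method | Pointer angle (rad) |
|---|---|
| Edge slope, side camera | 0.674–0.679 |
| Edge position, side camera | about 0.69 |
| Top camera (least reliable) | 0.63–0.66 |

I trusted the slope because the same method matched the kinematics for the lid (0.597 both ways), then trimmed the lid about 0.005 rad above it as a compromise.

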